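# Put the scraper back in its caddy and lift the caddy ready to carry

## Robot

A 6-joint arm with a two-finger parallel gripper is mounted at the origin on the work surface; the furniture and walls round the work are solid. World frame = base frame: x ahead of the robot, y to its left, z up, the work surface at z = 0. Lengths are in m, angles in degrees, forces in N, time in s.
With the tool pointing down it reaches from about 0.35 to 0.875 m from the base axis. Payload 4.2 kg.
Tool frame: the origin (TCP) lies between the finger pads, 19 mm behind the fingertips; this is the grasp point; z points along the fingers, y is the line along which they close (so a half turn about z gives the same grasp; the last joint's range is limited). The gripper opens to 87 mm and grips with 3 to 60 N. Pads are 19 mm wide; open, the fingers measure 117 mm over their backs; the gripper's body (75 mm by 190 mm) begins 51 mm behind the grasp point.
Start: joints at [-61.788, 22.042, 0.453, 0, -68.411, -14.817], TCP at [0.145, -0.608, 0.241] pointing down, gripper open.
Joint ranges: [-179.83, 179.83], [-69.29, 118.12], [-61.27, 80.66], [-181.25, 117.63], [-171.15, -9.14], [-177.46, 177.46]. Speed limits (degrees/s): [159.86, 159.86, 180, 180, 180, 180].

## Interface

Orientations are given as a 3x3 rotation matrix whose columns are the frame's x, y, z axes.
In Python, from station import r, imaging, models gives the robot as it stands. The module is installed in compiled form; this text tells all that it offers.
- The arm moves only by the tool apply_moves, never from a script. Its argument "moves" is a list of rows, each a list of 2 entries, a list of its own where there are three numbers: the shift along the tool's x, y, z in m, then the turn about the tool's z in degrees. A call has 1 to 5 rows; each row shifts and turns the commanded pose from where the row before left it, along the tool's axes as they then stand; what a row does not reach is not made up. A row lasts 1/12 s, in which the tool goes at most 41.7 mm and 7.16 degrees, less where a joint would pass 70% of its speed; a pose out of reach is approached as far as the arm can. A call is refused whole if a number of a shift passes 0.0417 or a number of a turn 7.16, either way. A call with a gripper value outside its range is refused whole. "hand" is the finger opening in m, from 0 to 0.087, set as the call begins (left out, the last holds). The fingers move at their own pace and stop on an object; the grip force is fixed at half the most. Time passes only in rows, so rows that do not move let the fingers close. It gives the time, the measured TCP pose, the force, the opening and the grip force at its end, in the units of the state.
- r.sense(): the state, without advancing time (a new reading comes with each control period).
- imaging.capture(name): name is "scene" or "side" or "wrist"; returns a dict with "frame" (400x640x3 uint8, blue, green, red), "intrinsics" (3x3 intrinsics, pixels), "eye" and "orientation" of the camera in the world. Camera axes: x right, y down, z forward; pixel columns grow to the right and rows downward; lengths in m; the calibration is good to about 2 mm. The wrist camera is an equidistant fisheye: a pixel r from the principal point sees the ray r / f radians off the axis. A picture is of the moment at which its call begins. There is no depth.
- r.finish_job(): hands the job in; it is judged then, once.
Trained networks look in a picture, given as the dict that the camera call returned (one of the last four; its "shot" number tells which), for a name from the list of things; names that differ only in an ending like _2 or _b are one class to them, and where a whole thing is asked for, a point or a joint stands for the part that bears it (a point fixed in the world has none). Each returns a list of dicts, best first, with "confidence" (0 to 1); they miss things now and then, are a little off and sometimes report something else, mostly with a low value. They report only what shows in the picture. A call takes as long as a camera call. They do not tell look-alikes from the thing itself.
- models.cut_out(picture, target): "region" (400x640 bool, what is visible of it) and "extent" ([left, top, width, height] as shares, 0 to 1, of the picture: columns of its width, rows of its height, round what is visible of it).
- models.place_of(picture, target): "at" ([column, row] as shares, 0 to 1, of the picture: columns of its width, rows of its height: a listed point, or the origin of a listed thing).
The state is a dict: "time_s": time; "joints": joint angles; "joint_velocities": joint speeds; "effort": joint torques, N m; "tcp_pos": TCP position; "ee_rot": TCP orientation; "wrist_force": force on the tool from outside, world axes, zero at the start; "moment": the same for the moment, N m; "gripper_width": opening from 0.0 (shut) to 1.0 (fully open); "gripper_force": force on a finger pad.
Only numpy, scipy, OpenCV 4.12 (cv2) and the standard library are available. Lean on these libraries where they do the work, as an engineer would, in place of code of your own. Each camera call takes 0.05 s, during which the arm holds its last target. There are 200 camera calls.

## Task

Take the wood-backed scraper out of the bench stand and slide its blade edgewise into the slotted rack of the carrying caddy, lowering it all the way to the bottom (do not let it drop in), and let go of it while the caddy still stands on the bench. Then lift the caddy by the middle of its bridge handle about 10 cm clear of the bench, keeping it level, and finish while still holding it there steadily in the air; do not put it down or let go. Leave the wax tin, tape measure and sanding block where they are.

Things in the scene. Friction and masses are not known exactly. Their poses are not given: they have to be found in the camera images.
- scraper: Scraper, 0.15 kg: upright steel blade 4 mm thick (x), 100 mm long (y), with a wooden back on top, 16 mm thick (x), 100 mm long (y). Origin: middle of the blade's lower edge; z up through the back. Blade z 0 to 57 mm, back z 57 to 87 mm: pinch the back across its thickness. Starts upright in the stand, lower edge 10 mm above the bench; may lean 0.1 rad.
- stand: Dark wooden honing stand, fixed to the bench: block 70 (x) x 140 (y) x 40 mm high on a foot 180 mm long (y), 8 mm thick. Origin: centre of underside, z up. Slot along y, 7 mm wide, 113 mm long, 30 mm deep, open at the top, in which the scraper starts. The stand may be to the left or the right of the caddy.
- caddy: Loose wooden caddy, 0.6 kg: base board 200 (x) x 150 (y) x 10 mm. Origin: centre of underside, z up. On its -x side (towards the robot) the slotted rack block, x -90 to -60 mm, top z 56 mm. Along y at x 0 a bridge handle on posts (18 x 20 mm, y +/-58 mm). On +x a low tray (top z 28 mm), burnisher and oilstone fixed in it. Loaded, it balances within 15 mm of the handle's middle.
- caddy_slot (a point): Middle of the floor of the caddy's scraper slot (axes as the caddy's): x -75, y 0, z 16 mm in the caddy. The slot runs along y, 7 mm wide (x), 113 mm long (y), 40 mm deep, open upwards with a 3 mm chamfer at the mouth. A seated scraper's lower edge stands on this floor, its top then 103 mm above the caddy's underside.
- caddy_grip (a point): Centre of the caddy's handle bar, 132 mm above its underside (axes as the caddy's). The bar is 18 mm thick (x), 150 mm long (y) and 28 mm high (z 118 to 146 mm in the caddy), with free space under it between the posts.
- wax_tin: Bystander: round tin 81 mm across, 36 mm high; origin centre of its underside.
- tape_measure: Bystander: pocket tape measure 33 x 79 x 62 mm high; origin centre of its underside.
- sanding_block: Bystander: sanding block 64 x 105 x 29 mm high; origin centre of its underside.
Mind the look-alikes: they are no part of the job. Leave any turquoise look-alike of the scraper alone.

How it is judged:
By the outcome, as a careful person would: the job done as asked, in the order asked, and still so for the second after the job is handed in, while the arm keeps its last pose, push and grip.
It also fails if it takes over 58 s, if anything falls off the work surface, if the arm or the gripper's body presses on something with over 40 N, if the wrist force passes 120 N, or if a joint passes its speed limit or range.

## Working session

There is one attempt and no reset: what is moved stays moved. The work goes in short steps, Python scripts to look and compute and a tool call to move; the robot and the scene stay as the last step left them, time stands still between calls to the robot, and variables do not carry over. Pictures are saved under pics/ and viewed, at most 11 in all, crops included, and the job is handed in when it is done.

Besides the shell and the picture viewer there is one more tool, called after ">>>" by a JSON object that holds its "method" and its "body". apply_moves: Moves the arm, as the interface text tells. Its arguments: {"type":"object","properties":{"moves":{"type":"array"},"hand":{"type":"number"}},"required":["moves"]}

```bash
mkdir -p pics; cat > h.py <<'E'
from station import r, imaging, models
import numpy as np, cv2
def ray(p,uv):
    K=np.array(p["intrinsics"]);R=np.array(p["orientation"]);
    d=np.linalg.solve(K,[uv[0],uv[1],1.]); return np.array(p["eye"]),R@d
def onz(p,uv,z):
    e,d=ray(p,uv); return e+d*(z-e[2])/d[2]
def proj(p,X):
    K=np.array(p["intrinsics"]);R=np.array(p["orientation"]);c=R.T@(np.array(X)-np.array(p["eye"]));u=K@c;return u[:2]/u[2]
def tri(rs):
    A=np.zeros((3,3));b=np.zeros(3)
    for e,d in rs:
        d=d/np.linalg.norm(d);M=np.eye(3)-np.outer(d,d);A+=M;b+=M@e
    return np.linalg.solve(A,b)
E
python3 - <<'E'
from h import *
np.set_printoptions(precision=4,suppress=True)
for n in ["scene","side"]:
    p=imaging.capture(n);cv2.imwrite(f"pics/{n}0.png",p["frame"]);print(n,p["eye"],p["orientation"])
    for t in ["scraper","stand","caddy","caddy_slot","caddy_grip","wax_tin","tape_measure","sanding_block"]:
        for q in models.place_of(p,t):
            print(t,np.array(q["at"])*[640,400],round(q["confidence"],2))
s=r.sense();print(s)
E
```

```text
scene [-0.3441  0.6523  0.6734] [[-0.5894 -0.3621  0.7222]
 [-0.8079  0.266  -0.5259]
 [-0.0017 -0.8934 -0.4493]]
scraper [292.992 245.12 ] 0.9
scraper [234.432 227.32 ] 0.84
stand [292.288 243.92 ] 0.68
caddy [359.872 217.8  ] 0.83
caddy_slot [378.496 220.32 ] 0.62
caddy_slot [292.992 246.4  ] 0.32
caddy_grip [363.968 175.   ] 0.83
wax_tin [438.976 204.68 ] 0.62
tape_measure [350.528 241.92 ] 0.94
tape_measure [185.728 252.   ] 0.22
sanding_block [184.32 253.4 ] 0.65
side [0.7441 1.1443 1.1789] [[-0.9834  0.1351 -0.1208]
 [ 0.1804  0.665  -0.7248]
 [-0.0176 -0.7346 -0.6783]]
scraper [294.592 284.4  ] 0.7
scraper [339.584 253.   ] 0.5
stand [344.   252.32] 0.95
caddy [317.824 204.   ] 0.66
caddy_slot [339.904 193.   ] 0.77
caddy_grip [316.288 177.6  ] 0.61
wax_tin [338.816 161.68 ] 0.71
tape_measure [355.52 221.88] 0.54
tape_measure [319.168 176.   ] 0.43
tape_measure [318.976 208.   ] 0.27
sanding_block [307.072 327.12 ] 0.72
sanding_block [338.688 162.4  ] 0.44
{'time_s': 0.9, 'joints': array([-61.7874,  22.0419,   0.4536,  -0.0013, -68.4114, -14.8162]), 'joint_velocities': array([ 0.0237, -0.0286, -0.0919, -0.0383, -0.0292, -0.0039]), 'effort': array([ -0.    , -39.0455,  18.7622,   4.2243,   0.0154,  -0.    ]), 'tcp_pos': array([ 0.1448, -0.608 ,  0.2413]), 'ee_rot': array([[-0.9728, -0.2317,  0.    ],
       [-0.2317,  0.9728,  0.    ],
       [-0.    ,  0.    , -1.    ]]), 'wrist_force': array([ 0.9497, -0.1723, -0.1057]), 'moment': array([ 0.0178, -0.0054,  0.0318]), 'gripper_force': 0.0, 'gripper_width': 0.9990190287668393}
```

```bash
python3 - <<'E'
import cv2
a=cv2.imread("pics/scene0.png")[120:320,130:530];b=cv2.imread("pics/side0.png")[100:350,200:450]
cv2.imwrite("pics/a1.png",cv2.resize(a,None,fx=2,fy=2,interpolation=3)); cv2.imwrite("pics/b1.png",cv2.resize(b,None,fx=2.4,fy=2.4,interpolation=3))
E
```

```text
(no output)
```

View pics/a1.png

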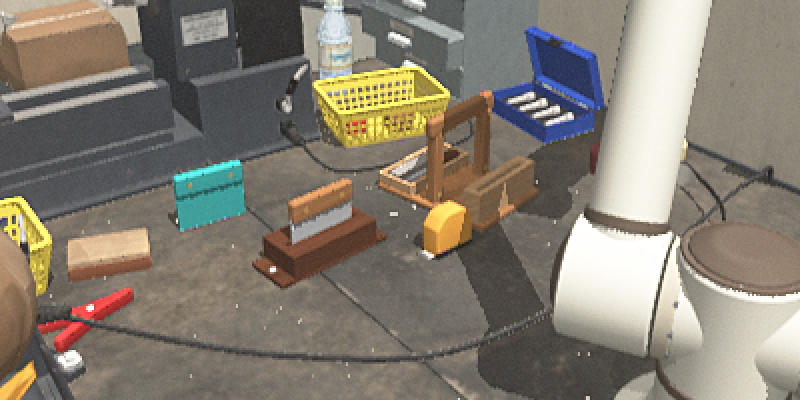

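View pics/b1.png

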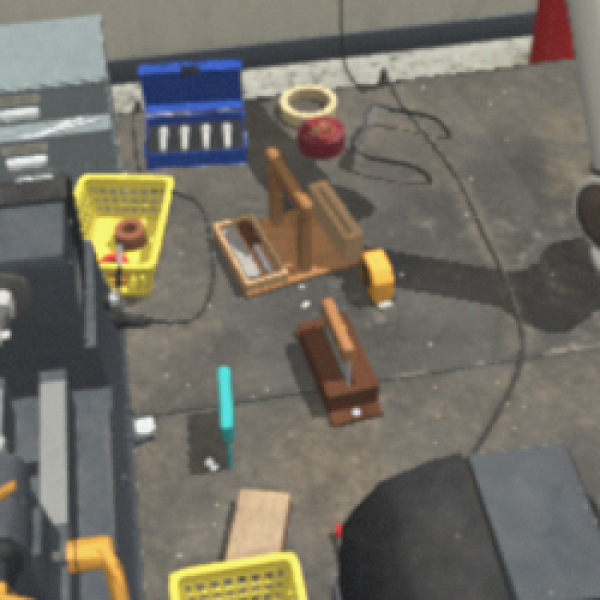

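The scraper with the orange wood back is at scene (291,225) and side (341,236), standing in the dark stand. The turquoise look-alike is at scene (234,218) and side (294,268), outside any stand, so it is not the target. The caddy is at scene (365,200), with the tape measure close to its near-left corner.

```bash
python3 - <<'E'
from h import *
np.set_printoptions(precision=4,suppress=True)
a=imaging.capture("scene");b=imaging.capture("side")
for n,u,v in [("stand",(292.3,243.9),(344,252.3)),("caddy",(359.9,217.8),(317.8,204)),("slot",(378.5,220.3),(339.9,193)),("grip",(364,175),(316.3,177.6)),("tape",(350.5,241.9),(355.5,221.9)),("wax",(439,204.7),(338.8,161.7))]:
    X=tri([ray(a,u),ray(b,v)]);print(n,X,proj(a,X)-u,proj(b,X)-v)
for n,u,z in [("scr",(336.7,226),.097),("scr",(346.7,246),.097),("bar",(313.3,163.3),.146),("bar",(327,185.4),.146)]: print(n,onz(b,u,z))
w=imaging.capture("wrist");print(w["eye"],w["orientation"],w["intrinsics"])
E
```

```text
stand [0.5107 0.1346 0.0123] [-0.0491  0.0669] [-0.0131 -0.0668]
caddy [ 0.5503 -0.1422 -0.0174] [ 0.4418 -0.6473] [0.0687 0.6525]
slot [ 0.4655 -0.1432  0.0169] [ 1.1331 -1.6873] [0.1547 1.6113]
grip [ 0.552  -0.1463  0.1197] [-1.3425  1.9679] [-0.0807 -2.0077]
tape [ 0.4378 -0.0089  0.0006] [-0.2386  0.3405] [-0.0456 -0.3217]
wax [ 0.4256 -0.3575  0.0086] [-0.7295  1.0476] [-0.0151 -0.9882]
scr [0.5268 0.0932 0.097 ]
scr [0.514  0.1845 0.097 ]
bar [ 0.5552 -0.1849  0.146 ]
bar [ 0.53   -0.0551  0.146 ]
[ 0.0663 -0.6268  0.3842] [[-0.2316  0.9302  0.2848]
 [ 0.9728  0.2213  0.0681]
 [ 0.0003  0.2928 -0.9562]] [[309.7069   0.     320.1952]
 [  0.     309.7069 196.3241]
 [  0.       0.       1.    ]]
```

>>> {"method": "apply_moves", "body": {"moves": [[[-0.0268,0.0315,0],0],[[-0.0268,0.0315,0],0],[[-0.0268,0.0315,0],0],[[-0.0268,0.0315,0],0],[[-0.0268,0.0315,0],0]]}}

```text
time_s: 1.47
tcp_pos: [0.239, -0.4221, 0.2413]
ee_rot: [[-0.973, -0.231, 0.0], [-0.231, 0.973, -0.0], [-0.0, -0.0, -1.0]]
wrist_force: [1.6, -0.4, -1.0]
gripper_width: 0.999
gripper_force: 0.0
```

>>> {"method": "apply_moves", "body": {"moves": [[[-0.0268,0.0315,0],0],[[-0.0268,0.0315,0],0],[[-0.0268,0.0315,0],0],[[-0.0268,0.0315,0],0],[[-0.0268,0.0315,0],0]]}}

```text
time_s: 1.88
tcp_pos: [0.3329, -0.2377, 0.2417]
ee_rot: [[-0.973, -0.231, 0.001], [-0.231, 0.973, -0.0], [-0.001, -0.001, -1.0]]
wrist_force: [0.8, -0.4, -0.4]
gripper_width: 0.997
gripper_force: 0.0
```

>>> {"method": "apply_moves", "body": {"moves": [[[-0.0268,0.0315,0],0],[[-0.0268,0.0315,0],0],[[-0.0268,0.0315,0],0],[[-0.0268,0.0315,0],0],[[-0.0268,0.0315,0],0]]}}

```text
time_s: 2.3
tcp_pos: [0.4269, -0.0531, 0.2418]
ee_rot: [[-0.973, -0.232, 0.001], [-0.232, 0.973, 0.0], [-0.001, -0.0, -1.0]]
wrist_force: [1.6, -1.2, 0.0]
gripper_width: 0.998
gripper_force: 0.0
```

>>> {"method": "apply_moves", "body": {"moves": [[[-0.0268,0.0315,0],0],[[-0.0268,0.0315,0],0],[[-0.0268,0.0315,0],0],[[-0.0268,0.0315,0],0],[[-0.0268,0.0315,0],0]]}}

```text
time_s: 2.72
tcp_pos: [0.5208, 0.1312, 0.2416]
ee_rot: [[-0.973, -0.232, 0.001], [-0.232, 0.973, 0.0], [-0.001, 0.0, -1.0]]
wrist_force: [1.5, -0.7, -0.0]
gripper_width: 1.002
gripper_force: 0.0
```

>>> {"method": "apply_moves", "body": {"moves": [[[0,0,0],-7],[[0,0,0],-7],[[0,0,0],-7],[[0,0,0],-7],[[0,0,0],-7]]}}

```text
time_s: 3.13
tcp_pos: [0.5203, 0.1293, 0.2412]
ee_rot: [[-0.659, -0.752, -0.0], [-0.752, 0.659, -0.0], [0.0, 0.0, -1.0]]
wrist_force: [-0.4, -0.6, 1.1]
gripper_width: 1.0
gripper_force: 0.0
```

>>> {"method": "apply_moves", "body": {"moves": [[[0,0,0],-7],[[0,0,0],-7],[[0,0,0],-7],[[0,0,0],-7],[[0,0,0],-7]]}}

```text
time_s: 3.55
tcp_pos: [0.5203, 0.1291, 0.2414]
ee_rot: [[-0.109, -0.994, 0.0], [-0.994, 0.109, 0.0], [-0.0, -0.0, -1.0]]
wrist_force: [-0.2, 0.3, 0.2]
gripper_width: 1.003
gripper_force: 0.0
```

>>> {"method": "apply_moves", "body": {"moves": [[[0,0,0],-7],[[0,0,0],-7],[[0,0,0],0],[[0,0,0],0]]}}

```text
time_s: 3.88
tcp_pos: [0.5203, 0.1291, 0.2414]
ee_rot: [[0.126, -0.992, 0.0], [-0.992, -0.126, 0.0], [-0.0, -0.0, -1.0]]
wrist_force: [0.2, -0.2, -0.7]
gripper_width: 1.003
gripper_force: 0.0
```

```bash
cat >> h.py <<'E'
def wray(p,uv):
    K=np.array(p["intrinsics"]);x=(np.array(uv)-K[:2,2])/K[0,0];t=np.hypot(*x)
    d=np.r_[x/max(t,1e-9)*np.sin(t),np.cos(t)];return np.array(p["eye"]),np.array(p["orientation"])@d
def wonz(p,uv,z):
    e,d=wray(p,uv);return e+d*(z-e[2])/d[2]
def wproj(p,X):
    K=np.array(p["intrinsics"]);c=np.array(p["orientation"]).T@(np.array(X)-np.array(p["eye"]));t=np.arctan2(np.hypot(*c[:2]),c[2])
    return K[:2,2]+K[0,0]*t*c[:2]/np.hypot(*c[:2])
def box(p,t,pose,z,hx,hy,f=wproj):
    "project rectangle at height z in frame pose=(x,y,yawdeg)"
    c,s=np.cos(np.radians(pose[2])),np.sin(np.radians(pose[2]))
    return [f(p,[pose[0]+c*x-s*y,pose[1]+s*x+c*y,z]) for x,y in [(-hx,-hy),(hx,-hy),(hx,hy),(-hx,hy)]]
E
python3 - <<'E'
from h import *
np.set_printoptions(precision=4,suppress=True)
w=imaging.capture("wrist");cv2.imwrite("pics/w1.png",w["frame"])
np.save("w1.npy",w,allow_pickle=True)
for t in ["scraper","stand","caddy","caddy_grip","caddy_slot"]:
    for q in models.place_of(w,t): print(t,np.array(q["at"])*[640,400],round(q["confidence"],2))
print(w["eye"])
E
```

```text
scraper [314.88 172.92] 0.79
scraper [193.216 216.68 ] 0.58
stand [317.376 171.2  ] 0.9
caddy [317.824 172.68 ] 0.58
caddy_grip [207.872 311.6  ] 0.47
[0.5305 0.0488 0.3842]
```

View pics/w1.png

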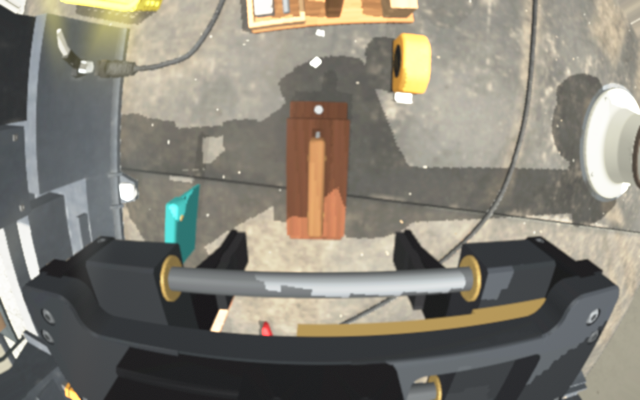

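Wrist view: the wood-backed scraper is at about (316,187) in the dark stand, the turquoise look-alike is at (182,220), and the tape measure is at (412,62). The next crop is enlarged to confirm this and to measure.

```bash
python3 - <<'E'
import cv2
f=cv2.imread("pics/w1.png")[95:245,270:370]
f=cv2.resize(f,None,fx=4,fy=4,interpolation=cv2.INTER_NEAREST)
for i in range(0,100,10): cv2.line(f,(i*4,0),(i*4,6),(255,255,255),1)
cv2.imwrite("pics/w1c.png",f)
E
```

```text
(no output)
```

View pics/w1c.png

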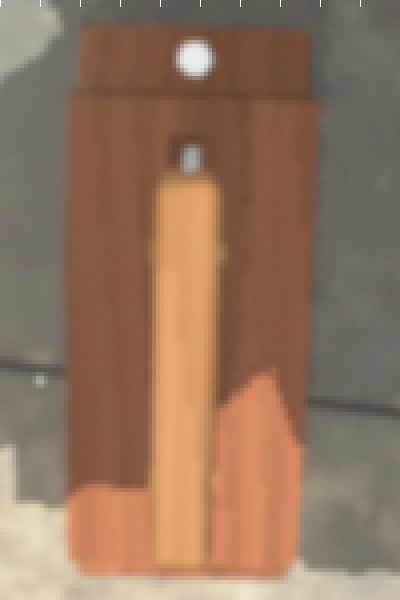

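The crop confirms a wood back with a steel blade sitting in the stand's slot. Back corners are at (309,139.5), (324.5,139.5), (308,236.5) and (322.5,236.5).

```bash
python3 - <<'E'
from h import *
np.set_printoptions(precision=4,suppress=True)
w=np.load("w1.npy",allow_pickle=True).item()
for n,z,P in [("back",.097,[(309.2,139.5),(324.5,139.5),(322.5,236.5),(308.2,236.5)]),("block",.04,[(287,118.9),(349.5,119.3),(343,239.5),(287,238.8)])]:
    X=np.array([wonz(w,p,z) for p in P]);print(n,X[:,:2].tolist(),X.mean(0))
    d=X[0]+X[1]-X[2]-X[3];print("yaw",np.degrees(np.arctan2(d[0],-d[1])),"len",np.linalg.norm(d)/2,"wid",np.linalg.norm(X[0]-X[1]),np.linalg.norm(X[2]-X[3]))
E
```

```text
back [[0.5363961906897456, 0.08274510482793669], [0.5222984722664077, 0.08098165923078554], [0.5116557047496114, 0.17831547130578287], [0.5260785764890302, 0.18015939881394122]] [0.5241 0.1306 0.097 ]
yaw 6.1429927867484935 len 0.09793641102277925 wid 0.014207582662713394 0.014540264711038406
block [[0.5647571256510278, 0.06938570949400062], [0.4961799693905405, 0.061237250149148284], [0.4824601869928218, 0.20499296395392036], [0.5506882335425584, 0.21277334691814367]] [0.5235 0.1371 0.04  ]
yaw 5.527660395659154 len 0.14424243011834534 wid 0.06905956668319024 0.0686702315058206
```

>>> {"method": "apply_moves", "body": {"moves": [[[-0.001,-0.004,0.02],1.1],[[0,0,0.035],0],[[0,0,0.035],0],[[0,0,0.03],0],[[0,0,0.015],0]]}}

```text
time_s: 4.6
tcp_pos: [0.5219, 0.1295, 0.1025]
ee_rot: [[0.108, -0.994, -0.006], [-0.994, -0.108, -0.002], [0.002, 0.006, -1.0]]
wrist_force: [0.0, 0.2, 0.3]
gripper_width: 0.997
gripper_force: 0.0
```

>>> {"method": "apply_moves", "body": {"moves": [[[0,0,0.0095],0],[[0,0,0],0],[[0,0,0],0]]}}

```text
time_s: 4.85
tcp_pos: [0.5247, 0.1308, 0.0972]
ee_rot: [[0.11, -0.994, 0.001], [-0.994, -0.11, -0.0], [0.0, -0.001, -1.0]]
wrist_force: [-0.0, 1.0, 0.3]
gripper_width: 1.005
gripper_force: 0.0
```

```bash
python3 - <<'E'
from h import *
w=imaging.capture("wrist");cv2.imwrite("pics/w2.png",cv2.resize(w["frame"][120:400,130:510],None,fx=2,fy=2))
E
```

```text
(no output)
```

View pics/w2.png

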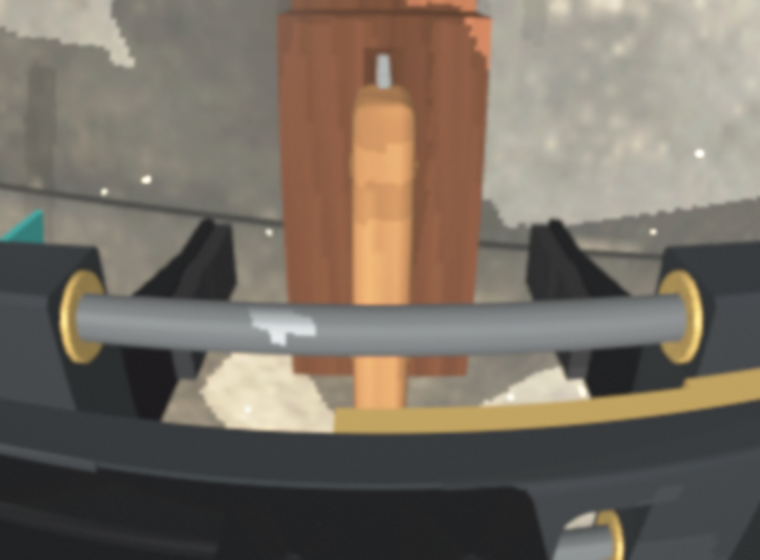

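The back sits centred between the fingers, at crop (383,230). Closing now.

>>> {"method": "apply_moves", "body": {"moves": [[[0,0,0],0],[[0,0,0],0],[[0,0,0],0],[[0,0,0],0],[[0,0,0],0]], "hand": 0}}

```text
time_s: 5.32
tcp_pos: [0.5242, 0.1307, 0.0972]
ee_rot: [[0.11, -0.994, 0.001], [-0.994, -0.11, 0.0], [-0.0, -0.001, -1.0]]
wrist_force: [0.2, 0.1, -0.3]
gripper_width: 0.707
gripper_force: 0.0
```

>>> {"method": "apply_moves", "body": {"moves": [[[0,0,0],0],[[0,0,0],0],[[0,0,0],0],[[0,0,0],0],[[0,0,0],0]]}}

```text
time_s: 5.73
tcp_pos: [0.5241, 0.1305, 0.0967]
ee_rot: [[0.11, -0.994, -0.0], [-0.994, -0.11, -0.0], [0.0, 0.0, -1.0]]
wrist_force: [-0.1, 0.4, -0.2]
gripper_width: 0.323
gripper_force: 0.0
```

>>> {"method": "apply_moves", "body": {"moves": [[[0,0,0],0],[[0,0,0],0],[[0,0,0],0],[[0,0,0],0],[[0,0,0],0]]}}

```text
time_s: 6.15
tcp_pos: [0.5241, 0.1306, 0.0967]
ee_rot: [[0.11, -0.994, 0.0], [-0.994, -0.11, 0.0], [-0.0, -0.0, -1.0]]
wrist_force: [-0.0, 0.4, -0.5]
gripper_width: 0.183
gripper_force: 30.0
```

>>> {"method": "apply_moves", "body": {"moves": [[[0,0,-0.01],0],[[0,0,-0.015],0],[[0,0,-0.02],0],[[0,0,-0.025],0],[[0,0,-0.025],0]]}}

```text
time_s: 6.57
tcp_pos: [0.5234, 0.1302, 0.1928]
ee_rot: [[0.11, -0.994, -0.002], [-0.994, -0.11, -0.001], [0.001, 0.002, -1.0]]
wrist_force: [0.7, 0.1, -1.0]
gripper_width: 0.182
gripper_force: 30.0
```

>>> {"method": "apply_moves", "body": {"moves": [[[0,0,-0.025],0],[[0,0,-0.02],0],[[0,0,-0.01],0],[[0,0,0],0],[[0,0,0],0]]}}

```text
time_s: 6.98
tcp_pos: [0.5235, 0.1305, 0.2464]
ee_rot: [[0.109, -0.994, -0.001], [-0.994, -0.109, 0.0], [-0.001, 0.001, -1.0]]
wrist_force: [-0.7, 0.2, -2.3]
gripper_width: 0.184
gripper_force: 30.0
```

>>> {"method": "apply_moves", "body": {"moves": [[[0.02,0.005,0],0],[[0.03,0.007,0],0],[[0.035,0.008,0],0],[[0.035,0.008,0],0],[[0.03,0.007,0],0]]}}

```text
time_s: 7.4
tcp_pos: [0.504, -0.0241, 0.2445]
ee_rot: [[0.11, -0.994, -0.005], [-0.994, -0.11, -0.001], [0.0, 0.005, -1.0]]
wrist_force: [0.9, -0.0, -1.1]
gripper_width: 0.18
gripper_force: 30.0
```

>>> {"method": "apply_moves", "body": {"moves": [[[0.02,0.004,0],0],[[0.007,0.001,0],0],[[0,0,0],0],[[0,0,0],0],[[0,0,0],0]]}}

```text
time_s: 7.82
tcp_pos: [0.5037, -0.049, 0.246]
ee_rot: [[0.11, -0.994, -0.001], [-0.994, -0.11, 0.0], [-0.0, 0.001, -1.0]]
wrist_force: [0.2, 0.3, -2.0]
gripper_width: 0.181
gripper_force: 30.0
```

```bash
python3 - <<'E'
from h import *
np.set_printoptions(precision=4,suppress=True)
w=imaging.capture("wrist");cv2.imwrite("pics/w3raw.png",w["frame"]);np.save("w3.npy",w,allow_pickle=True)
for t in ["caddy","caddy_grip","caddy_slot"]:
    for q in models.place_of(w,t): print(t,np.array(q["at"])*[640,400],round(q["confidence"],2))
print(w["eye"])
cv2.imwrite("pics/w3.png",cv2.resize(w["frame"][0:260,150:510],None,fx=2.2,fy=2.2,interpolation=cv2.INTER_NEAREST))
E
```

```text
caddy [292.992 104.6  ] 0.83
caddy_grip [284.096 102.6  ] 0.93
caddy_slot [355.392  98.92 ] 0.83
[ 0.5129 -0.1294  0.3889]
```

View pics/w3.png

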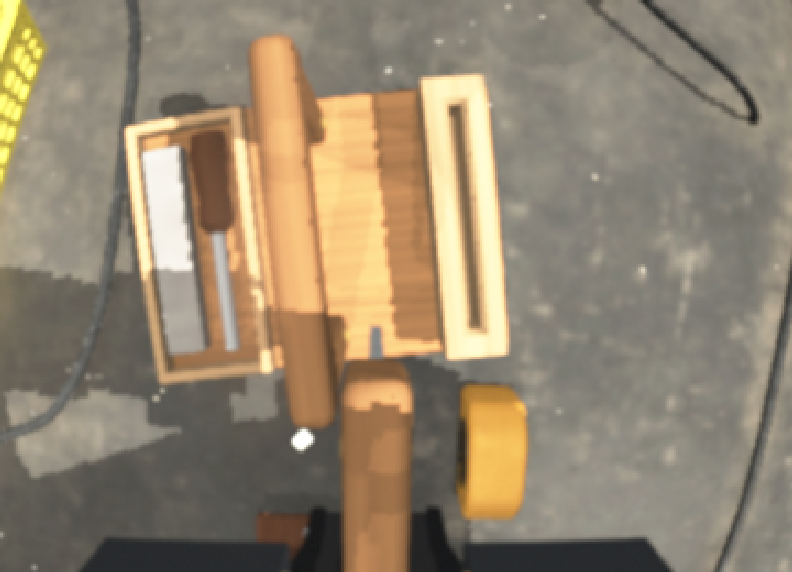

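Wrist view at crop scale 2.2: rack corners are at (420,78), (485,75), (508,355) and (447,358), with the slot running (459,103)–(479,333). The handle bar runs (275,38)–(312,428), and the held scraper's blade tip is at (376,342).

```bash
python3 - <<'E'
from h import *
np.set_printoptions(precision=4,suppress=True)
w=np.load("w3.npy",allow_pickle=True).item()
g=lambda q:(q[0]/2.2+150,q[1]/2.2)
def line(n,A,B,z):
    a,b=wonz(w,g(A),z),wonz(w,g(B),z);d=a-b
    print(n,"mid",(a+b)/2,"len",np.linalg.norm(d),"yaw",np.degrees(np.arctan2(d[0],-d[1])))
line("rackL",(420,78),(447,358),.056);line("rackR",(485,75),(508,355),.056)
line("slotmid",(459,103),(478.5,333),.056)
line("bar",(274,37),(313,428),.146)
line("barL",(249,50),(291,415),.138);line("barR",(299,50),(333,415),.138)
a,b=wonz(w,g((420,78)),.056),wonz(w,g((485,75)),.056);print("rack w",np.linalg.norm(a-b))
# scraper back far end: top z .246, width
s=r.sense();print(s["tcp_pos"])
R=s["ee_rot"]
for n,q,z in [("backL",(342,400),.246),("backR",(412,400),.246),("bladetip",(376,342),.16),("bladebase",(376,357),.216)]:
    print(n,R.T@(wonz(w,g(q),z)-s["tcp_pos"]))
E
```

```text
rackL mid [ 0.4841 -0.1384  0.056 ] len 0.13965548332916197 yaw 12.221652108079775
rackR mid [ 0.4533 -0.1442  0.056 ] len 0.14055700182947733 yaw 11.932037408058553
slotmid mid [ 0.4671 -0.1406  0.056 ] len 0.11446444936009427 yaw 11.866413028613891
bar mid [ 0.5414 -0.1253  0.146 ] len 0.1448763646961712 yaw 11.296125011163658
barL mid [ 0.5511 -0.1245  0.138 ] len 0.1399290331907917 yaw 11.992617034292406
barR mid [ 0.5338 -0.1259  0.138 ] len 0.138729185304704 yaw 11.097298796824346
rack w 0.03168137441109332
[ 0.5039 -0.0488  0.2466]
backL [ 0.0444 -0.0068  0.0006]
backR [0.0444 0.0083 0.0006]
bladetip [0.0427 0.0009 0.0866]
bladebase [0.0482 0.0006 0.0306]
```

>>> {"method": "apply_moves", "body": {"moves": [[[0.022,0.0115,0],-5.5],[[0.022,0.009,0],0],[[0.023,0.009,0],0],[[0.012,0.004,0],0],[[0.006,0.003,0],0]]}}

```text
time_s: 8.43
tcp_pos: [0.4831, -0.1405, 0.2468]
ee_rot: [[0.204, -0.979, 0.0], [-0.979, -0.204, -0.0], [0.0, -0.0, -1.0]]
wrist_force: [0.5, -0.5, -1.9]
gripper_width: 0.183
gripper_force: 30.0
```

>>> {"method": "apply_moves", "body": {"moves": [[[0,0,0],0],[[0,0,0.01],0],[[0,0,0.02],0],[[0,0,0.02],0],[[0,0,0.02],0]]}}

```text
time_s: 8.85
tcp_pos: [0.4832, -0.1385, 0.1755]
ee_rot: [[0.206, -0.979, 0.0], [-0.979, -0.206, 0.0], [-0.0, -0.0, -1.0]]
wrist_force: [-0.3, 0.6, -2.5]
gripper_width: 0.179
gripper_force: 30.0
```

>>> {"method": "apply_moves", "body": {"moves": [[[0,0,0.01],0],[[0,0,0],0],[[0,0,0],0],[[0,0,0],0]]}}

```text
time_s: 9.18
tcp_pos: [0.4842, -0.1394, 0.1678]
ee_rot: [[0.205, -0.979, 0.002], [-0.979, -0.205, -0.0], [0.001, -0.002, -1.0]]
wrist_force: [-0.5, 0.6, -0.7]
gripper_width: 0.182
gripper_force: 30.0
```

```bash
python3 - <<'E'
from h import *
np.set_printoptions(precision=4,suppress=True)
w=imaging.capture("wrist");np.save("w4.npy",w,allow_pickle=True)
a=imaging.capture("scene")
s=r.sense();print(s["tcp_pos"],s["ee_rot"])
A=cv2.resize(w["frame"][60:260,260:400],None,fx=3,fy=3,interpolation=cv2.INTER_NEAREST)
B=cv2.resize(a["frame"][140:280,320:440],None,fx=3,fy=3,interpolation=cv2.INTER_NEAREST);B=cv2.copyMakeBorder(B,0,180,0,0,0)
cv2.imwrite("pics/w4.png",np.hstack([A,B]))
for n,y in [("far",-0.0565),("near",0.0565)]:
    c,sn=np.cos(np.radians(11.8)),np.sin(np.radians(11.8)); u=wproj(w,[.468-sn*y,-.141+c*y,.056]);print(n,(u-[260,60])*3)
E
```

```text
[ 0.4841 -0.1395  0.168 ] [[ 0.2049 -0.9788  0.0028]
 [-0.9788 -0.2049 -0.0001]
 [ 0.0007 -0.0027 -1.    ]]
far [240.5754 228.0842]
near [233.2536 597.183 ]
```

View pics/w4.png

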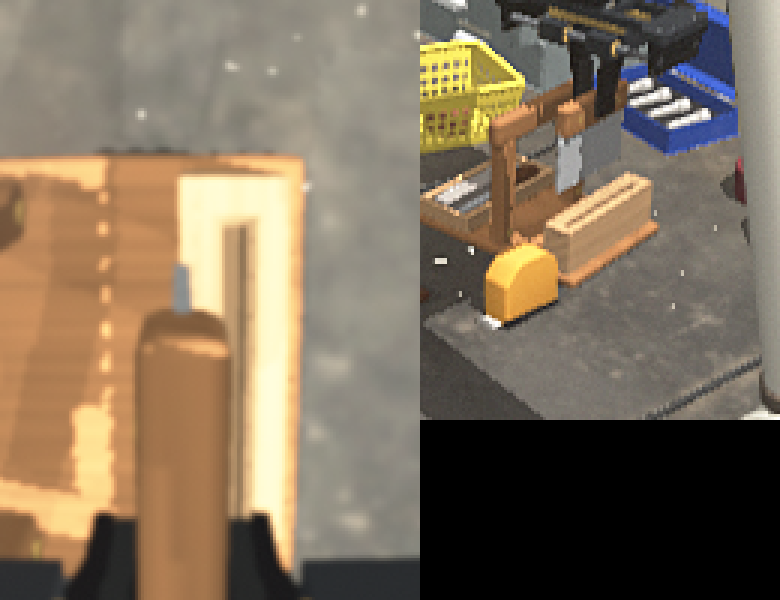

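The scraper is about 16 mm off the slot in +x (crop (181,280) against the slot at (237,225)), so I'll correct that.

>>> {"method": "apply_moves", "body": {"moves": [[[-0.001,0.008,0],0],[[-0.001,0.008,0],0],[[0,0,0.01],0],[[0,0,0.008],0],[[0,0,0],0]]}}

```text
time_s: 9.7
tcp_pos: [0.4653, -0.141, 0.1475]
ee_rot: [[0.204, -0.979, -0.003], [-0.979, -0.204, 0.001], [-0.001, 0.003, -1.0]]
wrist_force: [-0.7, -0.2, -2.5]
gripper_width: 0.18
gripper_force: 30.0
```

>>> {"method": "apply_moves", "body": {"moves": [[[0,0,0],0],[[0,0,0],0],[[0,0,0],0]]}}

```text
time_s: 9.95
tcp_pos: [0.4674, -0.141, 0.1491]
ee_rot: [[0.205, -0.979, 0.001], [-0.979, -0.205, -0.0], [0.0, -0.001, -1.0]]
wrist_force: [1.4, 1.1, -1.2]
gripper_width: 0.179
gripper_force: 30.0
```

```bash
python3 - <<'E'
from h import *
np.set_printoptions(precision=4,suppress=True)
w=imaging.capture("wrist");np.save("w5.npy",w,allow_pickle=True)
s=r.sense();print(s["tcp_pos"],s["wrist_force"])
A=cv2.resize(w["frame"][60:180,270:400],None,fx=5,fy=5,interpolation=cv2.INTER_CUBIC)
cv2.imwrite("pics/w5.png",A)
E
```

```text
[ 0.4674 -0.141   0.1491] [ 0.953  -0.6996 -2.0617]
```

View pics/w5.png

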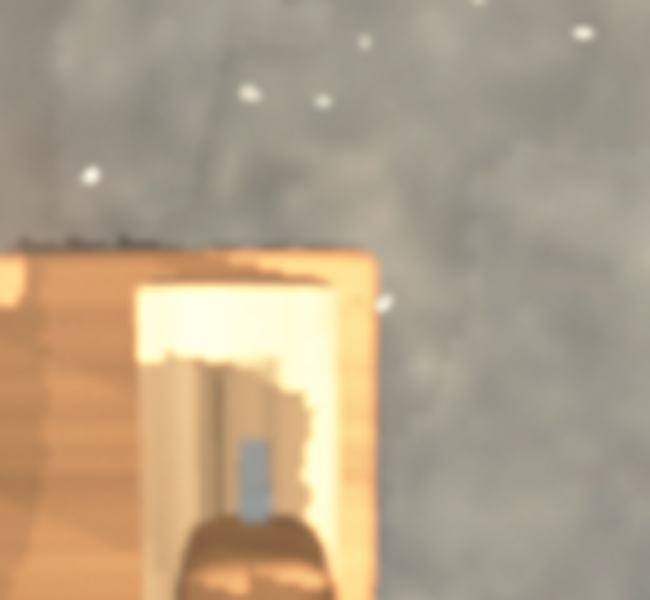

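The blade tip is at crop column 255, while the rack and slot centre is at about 238, so it needs roughly 2.4 mm towards +x. I'll apply that and descend slowly.

>>> {"method": "apply_moves", "body": {"moves": [[[0.002,-0.0024,0],0],[[0,0,0],0],[[0,0,0.004],0],[[0,0,0.004],0],[[0,0,0],0]]}}

```text
time_s: 10.42
tcp_pos: [0.4691, -0.1424, 0.1396]
ee_rot: [[0.204, -0.979, -0.002], [-0.979, -0.204, 0.0], [-0.001, 0.002, -1.0]]
wrist_force: [0.1, 0.0, -1.5]
gripper_width: 0.181
gripper_force: 30.0
```

>>> {"method": "apply_moves", "body": {"moves": [[[0,0,0.003],0],[[0,0,0.003],0],[[0,0,0],0],[[0,0,0],0]]}}

```text
time_s: 10.75
tcp_pos: [0.4697, -0.1424, 0.1345]
ee_rot: [[0.204, -0.979, -0.001], [-0.979, -0.204, -0.0], [-0.0, 0.001, -1.0]]
wrist_force: [-0.1, -0.1, -1.5]
gripper_width: 0.183
gripper_force: 30.0
```

>>> {"method": "apply_moves", "body": {"moves": [[[0,0,0.004],0],[[0,0,0.004],0],[[0,0,0.004],0],[[0,0,0.004],0],[[0,0,0.002],0]]}}

```text
time_s: 11.17
tcp_pos: [0.4695, -0.1424, 0.116]
ee_rot: [[0.204, -0.979, -0.001], [-0.979, -0.204, 0.0], [-0.0, 0.001, -1.0]]
wrist_force: [0.3, 0.6, -1.7]
gripper_width: 0.183
gripper_force: 30.0
```

>>> {"method": "apply_moves", "body": {"moves": [[[0,0,0.003],0],[[0,0,0.003],0],[[0,0,0.002],0],[[0,0,0],0],[[0,0,0],0]]}}

```text
time_s: 11.58
tcp_pos: [0.4698, -0.1424, 0.1087]
ee_rot: [[0.204, -0.979, -0.0], [-0.979, -0.204, -0.0], [0.0, 0.0, -1.0]]
wrist_force: [-0.7, -0.9, -1.5]
gripper_width: 0.183
gripper_force: 30.0
```

Now 6 mm to go, in small steps while watching the force.

>>> {"method": "apply_moves", "body": {"moves": [[[0,0,0.002],0],[[0,0,0.002],0],[[0,0,0.0005],0],[[0,0,0],0],[[0,0,0],0]]}}

```text
time_s: 12.0
tcp_pos: [0.4698, -0.1424, 0.1042]
ee_rot: [[0.205, -0.979, -0.0], [-0.979, -0.205, -0.0], [0.0, 0.0, -1.0]]
wrist_force: [-0.8, -0.5, -1.5]
gripper_width: 0.178
gripper_force: 30.0
```

>>> {"method": "apply_moves", "body": {"moves": [[[0,0,0.001],0],[[0,0,0],0],[[0,0,0],0]]}}

```text
time_s: 12.25
tcp_pos: [0.4698, -0.1424, 0.1032]
ee_rot: [[0.204, -0.979, -0.0], [-0.979, -0.204, 0.0], [-0.0, 0.0, -1.0]]
wrist_force: [-0.6, 0.6, -0.7]
gripper_width: 0.183
gripper_force: 30.0
```

>>> {"method": "apply_moves", "body": {"moves": [[[0,0,0.0007],0],[[0,0,0],0],[[0,0,0],0]]}}

```text
time_s: 12.5
tcp_pos: [0.4701, -0.1425, 0.1027]
ee_rot: [[0.205, -0.979, 0.001], [-0.979, -0.205, -0.0], [0.0, -0.0, -1.0]]
wrist_force: [-0.1, 0.5, -1.0]
gripper_width: 0.183
gripper_force: 30.0
```

>>> {"method": "apply_moves", "body": {"moves": [[[0,0,0.0007],0],[[0,0,0],0],[[0,0,0],0]]}}

```text
time_s: 12.75
tcp_pos: [0.4702, -0.1424, 0.1027]
ee_rot: [[0.205, -0.979, 0.001], [-0.979, -0.205, -0.0], [0.0, -0.001, -1.0]]
wrist_force: [-1.3, 0.7, 4.8]
gripper_width: 0.182
gripper_force: 30.0
```

Contact on the slot floor came at exactly the expected height. Releasing with a small opening.

>>> {"method": "apply_moves", "body": {"moves": [[[0,0,0],0],[[0,0,0],0],[[0,0,0],0],[[0,0,0],0],[[0,0,0],0]], "hand": 0.04}}

```text
time_s: 13.17
tcp_pos: [0.4698, -0.1425, 0.1017]
ee_rot: [[0.204, -0.979, -0.0], [-0.979, -0.204, -0.0], [-0.0, 0.0, -1.0]]
wrist_force: [-0.3, -0.2, 0.3]
gripper_width: 0.434
gripper_force: 0.0
```

>>> {"method": "apply_moves", "body": {"moves": [[[0,0,0],0],[[0,0,0],0],[[0,0,-0.005],0],[[0,0,-0.01],0],[[0,0,-0.01],0]]}}

```text
time_s: 13.58
tcp_pos: [0.4696, -0.1425, 0.1272]
ee_rot: [[0.205, -0.979, -0.001], [-0.979, -0.205, -0.0], [-0.0, 0.001, -1.0]]
wrist_force: [-0.6, -0.2, 0.2]
gripper_width: 0.459
gripper_force: 0.0
```

>>> {"method": "apply_moves", "body": {"moves": [[[0,0,-0.02],0],[[0,0,-0.03],0],[[0,0,-0.035],0],[[0,0,-0.025],0],[[0,0,-0.01],0]]}}

```text
time_s: 14.0
tcp_pos: [0.4717, -0.1428, 0.2517]
ee_rot: [[0.205, -0.979, 0.008], [-0.979, -0.205, -0.001], [0.003, -0.008, -1.0]]
wrist_force: [0.0, -0.1, 0.4]
gripper_width: 0.458
gripper_force: 0.0
```

>>> {"method": "apply_moves", "body": {"moves": [[[-0.03,0,0],0],[[-0.03,0,0],0],[[-0.02,-0.01,0],0],[[0,0,0],0],[[0,0,0],0]], "hand": 0.087}}

```text
time_s: 14.42
tcp_pos: [0.4631, -0.0613, 0.2467]
ee_rot: [[0.206, -0.978, -0.001], [-0.978, -0.206, 0.0], [-0.0, 0.001, -1.0]]
wrist_force: [0.1, -0.3, 1.1]
gripper_width: 0.75
gripper_force: 0.0
```

```bash
python3 - <<'E'
from h import *
np.set_printoptions(precision=4,suppress=True)
w=imaging.capture("wrist");np.save("w6.npy",w,allow_pickle=True)
s=r.sense();print(s["tcp_pos"],s["wrist_force"])
for t in ["scraper","caddy_grip","caddy_slot"]:
    for q in models.place_of(w,t): print(t,np.array(q["at"])*[640,400],round(q["confidence"],2))
A=cv2.resize(w["frame"][0:260,150:510],None,fx=2.2,fy=2.2,interpolation=cv2.INTER_NEAREST)
cv2.imwrite("pics/w6.png",A)
E
```

```text
[ 0.463  -0.0619  0.2466] [-0.7206  0.4914 -0.1301]
scraper [325.376 106.8  ] 0.7
caddy_grip [245.696 104.6  ] 0.64
caddy_grip [267.584 104.08 ] 0.42
caddy_slot [329.088 108.2  ] 0.87
```

View pics/w6.png

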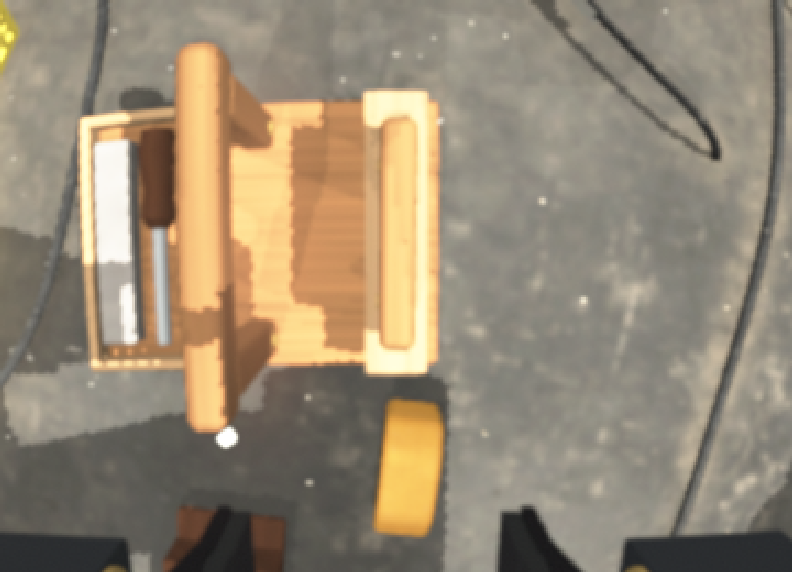

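The scraper is seated in the rack, running crop (400,118)–(397,348). The bar runs (202,43)–(208,432), so I'm measuring it for the grasp.

```bash
python3 - <<'E'
from h import *
np.set_printoptions(precision=4,suppress=True)
w=np.load("w6.npy",allow_pickle=True).item()
g=lambda q:(q[0]/2.2+150,q[1]/2.2)
s=r.sense();R=s["ee_rot"]
def line(n,A,B,z):
    a,b=wonz(w,g(A),z),wonz(w,g(B),z);d=a-b;m=(a+b)/2
    print(n,"mid",m,"len",np.linalg.norm(d),"yaw",np.degrees(np.arctan2(d[0],-d[1])),"tool",R.T@(m-s["tcp_pos"]))
line("bar",(202,43),(208,432),.146)
line("barL",(176,60),(187,415),.140);line("barR",(228,60),(229,415),.146)
line("scr",(400,118),(397,348),.103)
line("rackL",(364,92),(368,373),.056);line("rackR",(428,92),(429,373),.056)
E
```

```text
bar mid [ 0.5407 -0.1258  0.146 ] len 0.14605690290670642 yaw 11.271898423755294 tool [ 0.0776 -0.0632  0.1005]
barL mid [ 0.5511 -0.1241  0.14  ] len 0.13687708535224585 yaw 11.995108342184361 tool [ 0.0781 -0.0737  0.1065]
barR mid [ 0.5316 -0.1273  0.146 ] len 0.13188267752589594 yaw 10.745272774145812 tool [ 0.0772 -0.054   0.1005]
scr mid [ 0.4694 -0.1409  0.103 ] len 0.09773189209309635 yaw 11.377187963426154 tool [0.0779 0.0096 0.1436]
rackL mid [ 0.4832 -0.1379  0.056 ] len 0.13958909564358324 yaw 12.638124036676627 tool [ 0.0777 -0.0046  0.1906]
rackR mid [ 0.4533 -0.1444  0.056 ] len 0.1398626045862435 yaw 12.574096008146393 tool [0.078  0.026  0.1906]
```

>>> {"method": "apply_moves", "body": {"moves": [[[0.026,-0.021,0],0],[[0.026,-0.021,0],0],[[0.0257,-0.022,0],0],[[0,0,0],0],[[0,0,0],0]]}}

```text
time_s: 15.03
tcp_pos: [0.5422, -0.1267, 0.2455]
ee_rot: [[0.201, -0.98, -0.002], [-0.98, -0.201, 0.0], [-0.001, 0.002, -1.0]]
wrist_force: [-0.2, 0.2, -0.2]
gripper_width: 0.994
gripper_force: 0.0
```

>>> {"method": "apply_moves", "body": {"moves": [[[0,0,0.02],0],[[0,0,0.025],0],[[0,0,0.02],0],[[0,0,0.01],0],[[0,0,0],0]]}}

```text
time_s: 15.45
tcp_pos: [0.5395, -0.1249, 0.1696]
ee_rot: [[0.204, -0.979, -0.006], [-0.979, -0.204, 0.0], [-0.001, 0.005, -1.0]]
wrist_force: [-0.4, 0.7, 0.2]
gripper_width: 0.996
gripper_force: 0.0
```

>>> {"method": "apply_moves", "body": {"moves": [[[0,0,0],0],[[0,0,0],0]]}}

```text
time_s: 15.62
tcp_pos: [0.5426, -0.1251, 0.1734]
ee_rot: [[0.205, -0.979, 0.003], [-0.979, -0.205, -0.0], [0.001, -0.003, -1.0]]
wrist_force: [0.9, 0.0, 0.9]
gripper_width: 1.0
gripper_force: 0.0
```

```bash
python3 - <<'E'
from h import *
w=imaging.capture("wrist");A=cv2.resize(w["frame"][0:400,120:520],None,fx=1.5,fy=1.5)
cv2.imwrite("pics/w7.png",A)
s=r.sense();c,sn=np.cos(np.radians(11.8)),np.sin(np.radians(11.8))
print(s["tcp_pos"],s["ee_rot"].T@(np.array([.5412,-.1257,.131])-s["tcp_pos"]))
E
```

```text
[ 0.5426885  -0.12503071  0.17352325] [0.00031314 0.00172258 0.04251853]
```

View pics/w7.png

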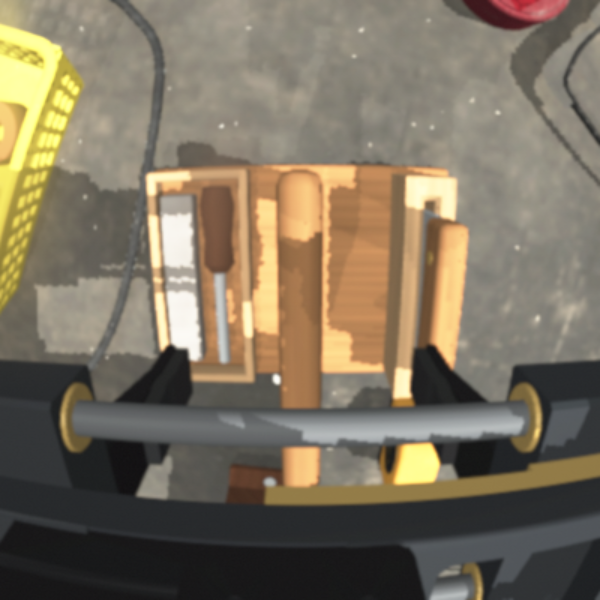

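The bar is centred between the fingers (column 301), with the tape measure and scraper clear. I'll narrow the opening, lower and grip.

>>> {"method": "apply_moves", "body": {"moves": [[[0,0.001,0],0],[[0,0,0.01],0],[[0,0,0.012],0],[[0,0,0.01],0],[[0,0,0.007],0]], "hand": 0.055}}

```text
time_s: 16.08
tcp_pos: [0.5402, -0.1252, 0.1314]
ee_rot: [[0.204, -0.979, -0.002], [-0.979, -0.204, 0.0], [-0.001, 0.002, -1.0]]
wrist_force: [0.1, -0.0, -0.4]
gripper_width: 0.704
gripper_force: 0.0
```

>>> {"method": "apply_moves", "body": {"moves": [[[0,0,0.003],0],[[0,0,0],0],[[0,0,0],0],[[0,0,0],0],[[0,0,0],0]]}}

```text
time_s: 16.5
tcp_pos: [0.5412, -0.1253, 0.1304]
ee_rot: [[0.205, -0.979, 0.001], [-0.979, -0.205, -0.0], [0.0, -0.001, -1.0]]
wrist_force: [0.2, 0.2, 0.2]
gripper_width: 0.634
gripper_force: 0.0
```

>>> {"method": "apply_moves", "body": {"moves": [[[0,0,0],0],[[0,0,0],0],[[0,0,0],0],[[0,0,0],0],[[0,0,0],0]], "hand": 0}}

```text
time_s: 16.92
tcp_pos: [0.5408, -0.1253, 0.1299]
ee_rot: [[0.204, -0.979, 0.0], [-0.979, -0.204, -0.0], [0.0, -0.0, -1.0]]
wrist_force: [0.2, -0.3, -0.3]
gripper_width: 0.339
gripper_force: 0.0
```

>>> {"method": "apply_moves", "body": {"moves": [[[0,0,0],0],[[0,0,0],0],[[0,0,0],0],[[0,0,0],0],[[0,0,0],0]]}}

```text
time_s: 17.33
tcp_pos: [0.5418, -0.1251, 0.1301]
ee_rot: [[0.205, -0.979, 0.002], [-0.979, -0.205, -0.0], [0.0, -0.002, -1.0]]
wrist_force: [3.4, 1.1, -1.2]
gripper_width: 0.206
gripper_force: 30.0
```

Gripped at 18 mm with 30 N. Lifting smoothly by 10 cm.

>>> {"method": "apply_moves", "body": {"moves": [[[0,0,0],0],[[0,0,-0.002],0],[[0,0,-0.004],0],[[0,0,-0.005],0],[[0,0,-0.006],0]]}}

```text
time_s: 17.75
tcp_pos: [0.539, -0.1253, 0.1458]
ee_rot: [[0.204, -0.979, -0.005], [-0.979, -0.204, 0.0], [-0.001, 0.004, -1.0]]
wrist_force: [-0.0, -0.2, -7.9]
gripper_width: 0.203
gripper_force: 30.0
```

>>> {"method": "apply_moves", "body": {"moves": [[[0,0,-0.007],0],[[0,0,-0.007],0],[[0,0,-0.007],0],[[0,0,-0.007],0],[[0,0,-0.007],0]]}}

```text
time_s: 18.17
tcp_pos: [0.5407, -0.1252, 0.1827]
ee_rot: [[0.204, -0.979, 0.0], [-0.979, -0.204, 0.0], [-0.0, -0.0, -1.0]]
wrist_force: [-0.2, 0.2, -8.2]
gripper_width: 0.207
gripper_force: 30.0
```

>>> {"method": "apply_moves", "body": {"moves": [[[0,0,-0.007],0],[[0,0,-0.007],0],[[0,0,-0.007],0],[[0,0,-0.007],0],[[0,0,-0.006],0]]}}

```text
time_s: 18.58
tcp_pos: [0.5409, -0.1253, 0.2167]
ee_rot: [[0.204, -0.979, 0.0], [-0.979, -0.204, -0.0], [0.0, -0.0, -1.0]]
wrist_force: [-0.2, -0.2, -7.5]
gripper_width: 0.199
gripper_force: 30.0
```

>>> {"method": "apply_moves", "body": {"moves": [[[0,0,-0.005],0],[[0,0,-0.004],0],[[0,0,-0.003],0],[[0,0,-0.002],0],[[0,0,-0.001],0]]}}

```text
time_s: 19.0
tcp_pos: [0.5408, -0.1252, 0.231]
ee_rot: [[0.204, -0.979, -0.0], [-0.979, -0.204, 0.0], [-0.0, 0.0, -1.0]]
wrist_force: [0.2, 0.4, -6.8]
gripper_width: 0.205
gripper_force: 30.0
```

>>> {"method": "apply_moves", "body": {"moves": [[[0,0,0],0],[[0,0,0],0],[[0,0,0],0],[[0,0,0],0],[[0,0,0],0]]}}

```text
time_s: 19.42
tcp_pos: [0.5407, -0.1252, 0.2306]
ee_rot: [[0.204, -0.979, -0.0], [-0.979, -0.204, 0.0], [-0.0, 0.0, -1.0]]
wrist_force: [0.6, -0.0, -8.3]
gripper_width: 0.211
gripper_force: 30.0
```

```bash
python3 - <<'E'
from h import *
a=imaging.capture("scene");b=imaging.capture("side")
s=r.sense();print(s["tcp_pos"],s["wrist_force"],s["moment"],s["gripper_width"],s["joint_velocities"])
A=cv2.resize(a["frame"][100:280,300:440],None,fx=2.8,fy=2.8);B=cv2.resize(b["frame"][100:280,240:380],None,fx=2.8,fy=2.8)
cv2.imwrite("pics/end.png",np.hstack([A,B]))
E
```

```text
[ 0.54078911 -0.12526327  0.23074139] [ 0.06937128 -0.3948294  -6.81538365] [0.0005334  0.09289199 0.00729217] 0.2067239606165927 [-0.0549811   0.03124754  0.03932657 -0.10861036 -0.02482807  0.04216437]
```

View pics/end.png

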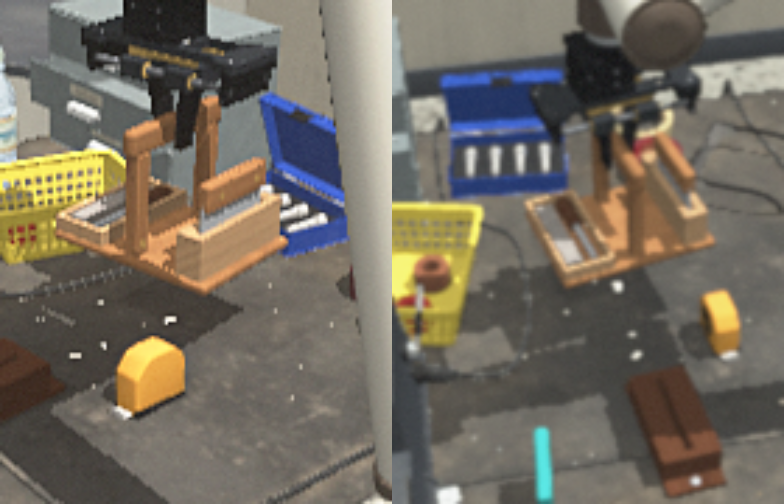

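The caddy hangs level about 10 cm up, held by the bar, with the scraper seated in the rack (left view (232,190)). The tape measure hasn't moved and the stand is empty. The wrist reads a steady 7–8 N, so I'm handing in.

```bash
python3 -c "
from station import r
print(r.finish_job())"
```

```text
the job is handed in; nothing more can be done
None
```

The scraper was lowered to the bottom of the caddy's slot and released on the bench. The caddy is now held level and steady by the middle of its handle, about 10 cm up, and the job was handed in at about 19.5 s of the 58 s limit.

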